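# Shut the soap box's end clips on the caddy hook and seat it on its holder

## Task

Both sliding clips on the ends of the blue soap box are open and too stiff for fingers: take up the box and draw one end sideways past the steel hook under the caddy's handle so that the hook slides its orange clip fully shut, then turn the box end for end and do the other clip the same way. Finally seat the box fully down on the two pegs of the round grey soap holder and let go, without shifting or tipping the other things standing about.

Things in the scene. Friction and masses are not known exactly. Their poses are not given: they have to be found in the camera images.
- soapbox: Blue rigid soap box, 100 (x) by 54 (y) by 40 (z) mm, 0.2 kg, white panel on top; starts lying flat, upright. Origin: centre of its underside; z up, x along its length. Grip it across y (54 mm). An orange knob stands out of each end: clip_a at +x, clip_b at -x. Two round holes in the underside, 14 mm wide, 12 mm deep, at x = +28 and -28 mm, y = 0.
- clip_a (a joint): Clip on the box's +x end: 0 = open, 0.018 m = fully shut; starts at 0 to 0.005. It slides along the box's +y as it shuts (to the right as you face that end). Stiff: 1.5 N of friction, stays where left. Its knob is 12 mm wide (y), 18 mm tall (z) and reaches 14 mm out from the end face.
- clip_b (a joint): Clip on the box's -x end, the same turned half round: 0 = open, 0.018 m = fully shut. It slides along the box's -y as it shuts (again to the right as you face that end).
- clip_a_knob (a point): Centre of clip_a's orange knob: in the box frame x = +58 mm, y = -9 mm + joint value, z = 20 mm.
- clip_b_knob (a point): Centre of clip_b's orange knob: in the box frame x = -58 mm, y = +9 mm - joint value, z = 20 mm.
- hook: Fixed steel blade, 5 mm thick (y), 24 mm tall (z, +-12), 34 mm long (x), on the caddy's front rim, pointing down to the robot at 35 degrees. Origin: middle of its free tip, 139 mm above the table; x runs back along the blade, away from the robot and 35 degrees up; y level, to the robot's left; z up, leaning 35 degrees to the robot. An upright clamp plate 32 mm wide crosses it 34 mm behind the tip.
- caddy: Fixed white shower caddy. Origin on the table 48 mm nearer the robot than the hook tip; x away from the robot, y left. Basket x = 87 to 197 mm, y = +-135 mm, 100 mm tall, fixed bottles in it up to 136 mm. Posts at x = 105, y = +-141 mm carry the arms of its grey handle, locked swung forward to the bar (point bar_mid).
- hook_tip (a point): Middle of the hook's free tip, axes as the hook's. To shut a clip: box length along the hook's x, lid towards the hook's z (tool tilted 35 degrees), end face 6 mm short of the tip, knob level with the blade. Start with the blade clear of the knob on its open (left, facing that end) side, then draw the box along the hook's -y; the blade pushes the knob shut. A skew of 10 degrees does no harm.
- bar_mid (a point): Middle of the handle's level bar, 12 mm thick, 282 mm long along the caddy's y, at caddy x = 15 mm, 226 mm above the table; an arm at each end slopes back and down to the post. It hangs above where the box is drawn past the hook: an upright gripper would strike it, one leaning about 35 degrees back towards the robot passes in front.
- holder: Fixed round grey soap holder, 110 mm across, 18 mm tall. Origin: centre of its underside. Two white upright pegs, 8 mm across, 9 mm tall, tapered tops, stand on it at x = +28 and -28 mm, y = 0. The box seats on them either way round, resting on the holder's top, its origin then 18 mm above the holder's.
- cup: Bystander: blue ceramic toothbrush cup, 72 mm across, 100 mm tall. Origin: centre of underside.
- shampoo: Bystander: green bottle, 56 mm across, 160 mm tall. Origin: centre of underside.
- jar: Bystander: amber jar with metal lid, 64 mm across, 70 mm tall. Origin: centre of underside.
- lotion: Bystander: white bottle with orange cap, 48 mm across, 130 mm tall. Origin: centre of underside.
- nailbrush: Bystander: wooden nail brush, 90 by 40 by 40 mm. Origin: centre of underside, x along its length.
- flipclip0: Bystander: white plastic flip-flop clip, 70 by 22 by 18 mm. Origin: centre of underside, x along its length.
- flipclip1: Bystander: second white flip-flop clip, the same.
Things that resemble listed ones, but are neither listed nor needed, are in the scene too. Several things look just like the soapbox: the one meant starts farthest from the robot's base. There is more than one size of the holder; the one meant has the size given above.

How it is judged (in metres and radians):
On the way, in this order (a step that is already met when the one before it is completed fails the run):
1. one end clip has been slid shut against the hook (value of joint any of clip_a, clip_b above 0.014 m and contact force between soapbox and hook above 0.4 N), for 0.05 s.
2. the box has been turned and the other clip slid shut against the hook as well (value of joint each of clip_a, clip_b above 0.014 m and contact force between soapbox and hook above 0.4 N), for 0.05 s.
At the end, for the whole second after the job is handed in: Both clips are shut (at least 14 of 18 mm), and the soap box rests upright and still on the holder with the pegs in its holes: centres within 5 mm, lengthwise axes within 0.1 rad (either way round), underside within 3.5 mm of the holder's top (value of joint each of clip_a, clip_b above 0.014 m and horizontal distance between soapbox and holder below 0.005 m and z of soapbox in the frame of holder between 0.014 and 0.0215 m and angle between the x axis of soapbox and the x axis of holder, either way round below 0.1 rad and angle between soapbox's own z axis and vertical below 0.06 rad and linear speed of soapbox below 0.02 m/s); the robot touches nothing.
It fails at once if a bystander (cup, shampoo, jar, lotion, nail brush or flip-flop clip) is moved more than 30 mm or tipped over (distance of any of cup, shampoo, jar, lotion, nailbrush, flipclip0, flipclip1 from where it was at the start of the episode above 0.03 m or angle between any of cup, shampoo, jar, lotion, nailbrush, flipclip0, flipclip1's own z axis and vertical above 0.5 rad).
It also fails if it takes over 64 s, if anything falls off the work surface, if the arm or the gripper's body presses on something with over 40 N, if the wrist force passes 120 N, or if a joint passes its speed limit or range.

## Robot

A 6-joint arm with a two-finger parallel gripper is mounted at the origin on the work surface. World frame = base frame: x ahead of the robot, y to its left, z up, the work surface at z = 0. Lengths are in m, angles in degrees, forces in N, time in s.
With the tool pointing down it reaches from about 0.25 to 0.8 m from the base axis. Payload 3.9 kg.
Tool frame: the origin (TCP) lies at the very end of the fingers, on their centre line; the grasp point (between the pads) lies 19 mm behind it; z points along the fingers, y is the line along which they close (so a half turn about z gives the same grasp; the last joint's range is limited). The gripper opens to 85 mm and grips with 20 to 120 N. Pads are 22 mm wide; open, the fingers measure 114 mm over their backs; the gripper's body (76 mm by 85 mm) begins 54 mm behind the grasp point. The pads swing forward as they close: fully open they stand 13 mm farther back than shut.
Start: joints at [-72.766, 14.897, -7.913, 67.191, 0, 90], TCP at [0.156, -0.501, 0.231] pointing down, gripper open.
Joint ranges: [-159.42, 159.42], [-47.68, 98.78], [-73.54, 78.23], [-108.79, 121.32], [-90, 84.71], [-180, 180]. Speed limits (degrees/s): [147.25, 147.25, 180, 180, 180, 180].

## Interface

Orientations are given as [roll, pitch, yaw] about the fixed x, y, z axes, in that order (R = Rz(yaw) Ry(pitch) Rx(roll)).
In Python, from plant import r, snapshot, hand_in, silhouettes, place_of gives the robot as it stands. The module is installed in compiled form; this text tells all that it offers.
- The arm moves only by the tool carry_out, never from a script. Its argument "motion" is a list of rows, each a list of 7 numbers: the shift along the tool's x, y, z scaled (see below), then the turn, a rotation vector about the tool's x, y, z scaled (see below), then the opening, from 0 (shut) to 1 (fully open). In form: [[x, y, z, ax, ay, az, jaw], ...]. A call has 1 to 10 rows; each row shifts and turns the commanded pose from where the row before left it, along the tool's axes as they then stand; what a row does not reach is not made up. The controller multiplies each number of a shift by 300 mm and each number of a turn by 120 degrees. A row lasts 1/10 s, in which the tool goes at most 50 mm and 8.59 degrees, less where a joint would pass 70% of its speed; a pose out of reach is approached as far as the arm can. A call with a number of a shift or a turn outside -1 to 1 is refused whole. A call with a gripper value outside its range is refused whole. The fingers move at their own pace and stop on an object; "newtons" is the grip in N (left out, the last holds). Time passes only in rows, so rows that do not move let the fingers close. It gives the time, the measured TCP pose, the force, the opening and the grip force at its end, in the units of the state.
- r.read_state(): the state, without advancing time (a new reading comes with each control period).
- snapshot(name): name is "scene" or "top" or "wrist"; returns a dict with "frame" (400x640x3 uint8, blue, green, red), "mtx" (3x3 intrinsics, pixels), "pose" (4x4, takes a point from camera to world coordinates). Camera axes: x right, y up, looking along -z (the intrinsics and any distortion apply to the point x, -y, -z); pixel columns grow to the right and rows downward; lengths in m; the calibration is good to about 2 mm. The wrist camera is an equidistant fisheye: a pixel r from the principal point sees the ray r / f radians off the axis. A picture is of the moment at which its call begins. There is no depth.
- hand_in(): hands the job in; it is judged then, once.
Trained networks look in the newest picture that a camera, given by its name, has taken for a name from the list of things; names that differ only in an ending like _2 or _b are one class to them, and where a whole thing is asked for, a point or a joint stands for the part that bears it (a point fixed in the world has none). Each returns a list of dicts, best first, with "conf" (0 to 1); they miss things now and then, are a little off and sometimes report something else, mostly with a low value. They report only what shows in the picture. A call takes as long as a camera call. They do not tell look-alikes from the thing itself.
- silhouettes(camera, label): "pixels" (400x640 bool, what is visible of it).
- place_of(camera, label): "position" ([x, y, z] in m, in the coordinates of the camera as it stood for that picture, good to about 4 mm: a listed point, or the origin of a listed thing).
The state is a dict: "clock": time; "joint_positions": joint angles; "dq": joint speeds; "tau": joint torques, N m; "eef_pos": TCP position; "tcp_rot": TCP orientation; "wrist_force": force on the tool from outside, world axes, zero at the start; "wrist_torque": the same for the moment, N m; "width": finger opening in m; "grasp_force": force on a finger pad.
Only numpy, scipy, OpenCV 4.12 (cv2) and the standard library are available. Lean on these libraries where they do the work, as an engineer would, in place of code of your own. Each camera call takes 0.05 s, during which the arm holds its last target. There are 200 camera calls.

## Working session

There is one attempt and no reset: what is moved stays moved. The work goes in short steps, Python scripts to look and compute and a tool call to move; the robot and the scene stay as the last step left them, time stands still between calls to the robot, and variables do not carry over. Pictures are saved under pics/ and viewed, at most 10 in all, crops included, and the job is handed in when it is done.

Besides the shell and the picture viewer there is one more tool, called after "Call:" as name(argument=value, ...), one argument or row to a line, values as JSON. carry_out: Moves the arm, as the interface text tells. Shifts and turns lie within -1 to 1; 1 stands for 300 mm of shift or 120 degrees of turn. Its arguments: {"type":"object","properties":{"motion":{"type":"array","items":{"type":"array","items":{"type":"number"}}},"newtons":{"type":"number"}},"required":["motion"]}

```bash
mkdir -p pics
cat > h.py <<'E'
import numpy as np, cv2
from plant import r, snapshot, hand_in, silhouettes, place_of
from scipy.spatial.transform import Rotation as R
def w(s,p): return (s["pose"]@np.r_[p,1])[:3]
E
python3 - <<'E'
from h import *
for c in ["scene","top"]:
    s=snapshot(c); cv2.imwrite(f"pics/{c}1.png",s["frame"])
    print(c,s["mtx"].round(1).tolist(),s["pose"].round(3).tolist())
    for l in ["soapbox","holder","hook_tip","bar_mid","caddy","clip_a_knob","clip_b_knob","cup","shampoo","jar","lotion","nailbrush","flipclip0"]:
        print(l,[(np.round(w(s,d["position"]),3).tolist(),round(d["conf"],2)) for d in place_of(c,l)])
print(r.read_state())
E
```

```text
scene [[417.8, 0.0, 320.3], [0.0, 417.8, 201.3], [0.0, 0.0, 1.0]] [[0.706, -0.514, 0.487, 1.07], [0.708, 0.513, -0.485, -0.606], [-0.001, 0.687, 0.726, 0.984], [0.0, 0.0, 0.0, 1.0]]
soapbox [([0.31, 0.304, -0.003], 0.78)]
holder [([0.565, -0.549, -0.002], 0.96), ([0.488, -0.305, -0.001], 0.66), ([0.305, -0.342, 0.001], 0.59)]
hook_tip [([0.622, -0.046, 0.136], 0.47)]
bar_mid [([0.591, -0.038, 0.229], 0.9)]
caddy [([0.579, -0.037, -0.0], 0.65), ([0.595, -0.036, 0.228], 0.21)]
clip_a_knob [([0.547, 0.298, 0.017], 0.36), ([0.413, 0.008, -0.004], 0.22)]
clip_b_knob [([0.281, 0.248, 0.017], 0.4)]
cup [([0.641, 0.376, -0.002], 0.8)]
shampoo [([0.64, -0.38, 0.002], 0.74), ([0.643, 0.374, -0.001], 0.63)]
jar [([0.461, 0.469, -0.006], 0.91)]
lotion [([0.423, -0.467, 0.001], 0.8), ([0.414, 0.008, 0.003], 0.74), ([0.456, 0.465, -0.006], 0.6)]
nailbrush [([0.413, -0.135, -0.003], 0.89)]
flipclip0 [([0.415, 0.005, 0.003], 0.6), ([0.415, 0.133, 0.004], 0.46), ([0.591, -0.038, 0.228], 0.39)]
top [[427.7, 0.0, 312.5], [0.0, 427.7, 191.6], [0.0, 0.0, 1.0]] [[0.001, 0.997, -0.08, 0.364], [-1.0, -0.001
[... 767 characters left out ...]
005, 0.003], 0.43)]
{'clock': 1.4, 'joint_positions': array([-7.27671738e+01,  1.48977300e+01, -7.91329376e+00,  6.71899228e+01,
        5.54912631e-04,  8.99990679e+01]), 'dq': array([-0.00180634,  0.02457871,  0.05537868, -0.08650585,  0.03325545,
        0.01961318]), 'tau': array([ 1.04276278e-03, -4.05616486e+01,  2.54232717e+01,  1.00411642e-03,
        1.79159688e-04, -3.16470306e-06]), 'eef_pos': array([ 0.15553414, -0.50142197,  0.23129179]), 'tcp_rot': array([-1.79999053e+02, -5.54928031e-04,  1.72337583e+01]), 'wrist_force': array([ 0.56453822,  0.07992941, -0.1178001 ]), 'wrist_torque': array([0.0385527 , 0.01537104, 0.01208983]), 'grasp_force': 0.0, 'width': 0.08541094101202343}
```

View both.

View pics/top1.png

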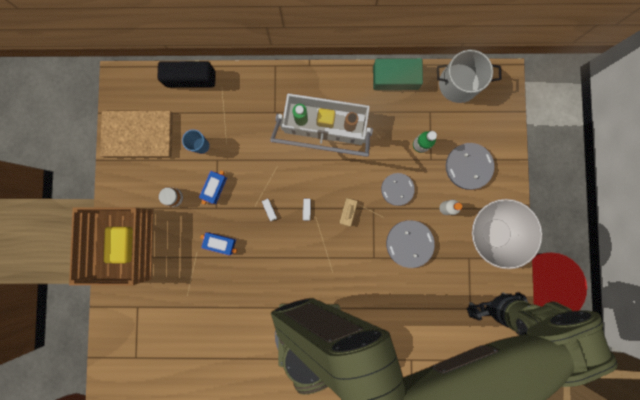

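View pics/scene1.png

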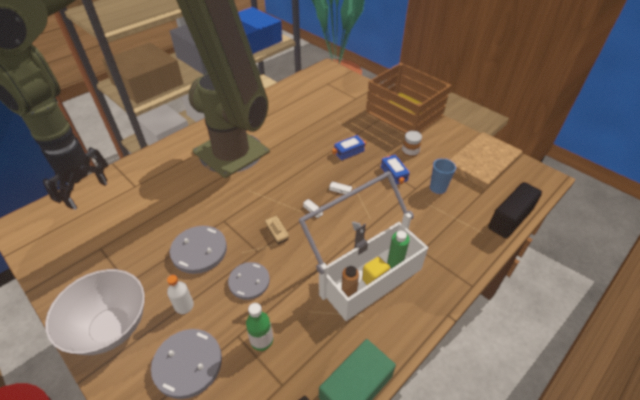

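Top picture: blue boxes at (212,187) and (219,244). The farther one (world 0.50, 0.33) is the soapbox meant. Holders are at (398,189), (411,244) and (471,165). Only (398,189) is about 32 px across, which is 110 mm. I'll confirm in an enlarged composite and measure the yaws.

Run:
```python
from h import *
def ray(s,px,z):
    K=s["mtx"];d=np.linalg.inv(K)@np.r_[px,1];d=s["pose"][:3,:3]@(d*[1,-1,-1]);o=s["pose"][:3,3]
    return o+d*(z-o[2])/d[2]
t=snapshot("top")
for l,z in [("soapbox",.04),("holder",.018)]:
    for d in silhouettes("top",l):
        m=d["pixels"].astype(np.uint8); ys,xs=np.nonzero(m)
        P=np.array([ray(t,(x,y),z)[:2] for x,y in zip(xs,ys)],np.float32)
        (c,wh,a)=cv2.minAreaRect(P); print(l,round(d["conf"],2),(xs.mean().round(),ys.mean().round()),np.round(c,3),np.round(wh,3),round(a,1))
f=t["frame"]
a=cv2.resize(f[80:170,260:385],(800,576),interpolation=cv2.INTER_CUBIC)
cv2.imwrite("pics/cad.png",a)
b=cv2.resize(f[165:260,190:245],(330,570),interpolation=cv2.INTER_CUBIC)
c=cv2.resize(f[165:260,370:445],(450,570),interpolation=cv2.INTER_CUBIC)
cv2.imwrite("pics/bh.png",np.hstack([b,c]))
```

```text
soapbox 0.95 (np.float64(212.0), np.float64(188.0)) [0.493 0.324] [0.068 0.127] 66.7
soapbox 0.77 (np.float64(218.0), np.float64(243.0)) [0.308 0.302] [0.122 0.059] 78.4
soapbox 0.41 (np.float64(195.0), np.float64(142.0)) [0.646 0.386] [0.093 0.069] 45.5
holder 0.89 (np.float64(470.0), np.float64(166.0)) [ 0.566 -0.544] [0.158 0.161] 88.6
holder 0.78 (np.float64(397.0), np.float64(189.0)) [ 0.49  -0.299] [0.105 0.104] 44.5
holder 0.75 (np.float64(410.0), np.float64(243.0)) [ 0.308 -0.337] [0.157 0.154] 89.2
```

View pics/cad.png

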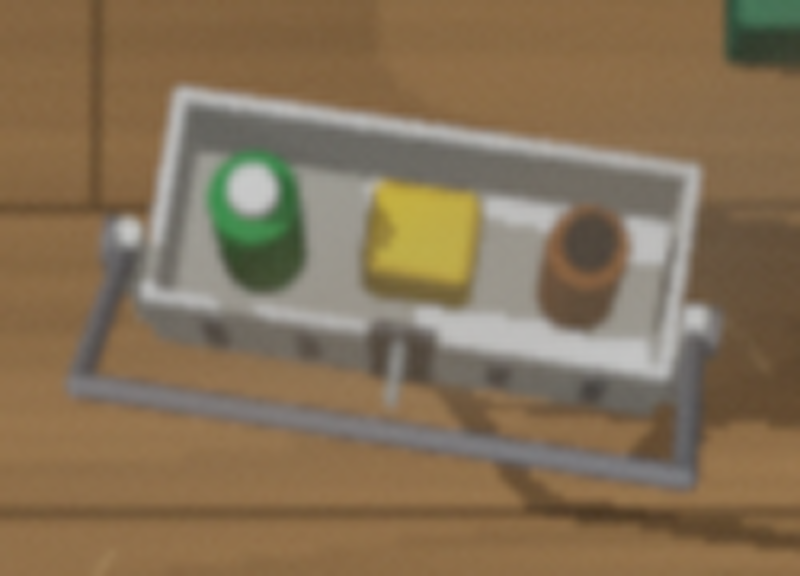

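View pics/bh.png

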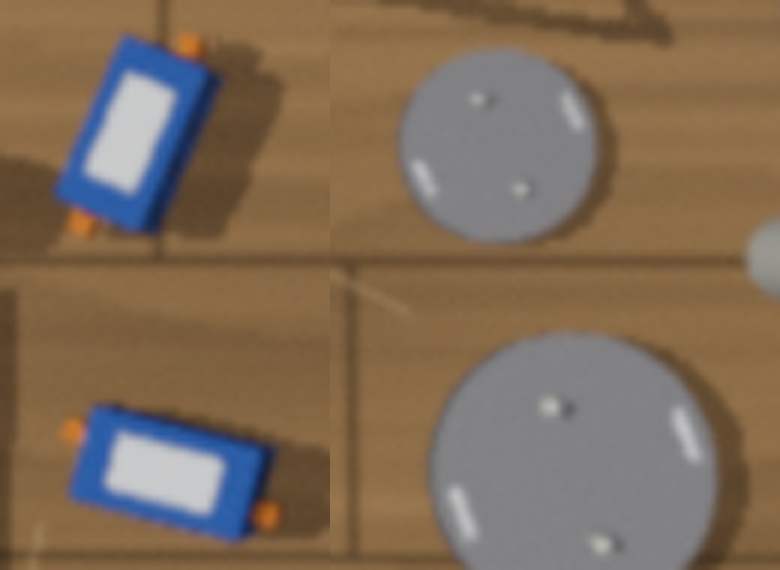

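The crops confirm it. The soapbox is the upper left one, with knobs at crop (190,45) and (82,222), both open. The small holder's pegs show at crop (480,99) and (520,189). The hook tip is at (392,403) in the caddy crop, and the bar runs from (72,385) to (693,478).

```bash
cat >> h.py <<'E'
def ray(s,px,z):
    K=s["mtx"];d=np.linalg.inv(K)@np.r_[px,1];d=s["pose"][:3,:3]@(d*[1,-1,-1]);o=s["pose"][:3,3]
    return o+d*(z-o[2])/d[2]
def now():
    s=r.read_state();return R.from_euler("xyz",s["tcp_rot"],degrees=True),np.array(s["eef_pos"])
def go(p,rt,R0=None,p0=None):
    "shift in present tool axes, then turn: numbers in tool units (totals)"
    if R0 is None:R0,p0=now()
    d=R0.inv().apply(np.array(p)-p0)/.3; a=np.degrees((R0.inv()*rt).as_rotvec())/120
    print("shift",d.round(4),"rows>=",np.linalg.norm(d)/.1667,"turn",a.round(4),"rows>=",np.linalg.norm(a)/.0715)
down=lambda yaw:R.from_euler("xyz",[180,0,yaw],degrees=True)
E
python3 - <<'E'
from h import *
s=snapshot("top")
q=lambda c,o,k:(np.array(c)+.5)/k-.5+np.array(o)
P=[ray(s,q(c,(190,165),6),.04) for c in [(127,72),(177,92),(135,193),(84,172)]]
print("box",np.mean(P,0),np.degrees(np.arctan2(*(P[0]-P[3])[[1,0]])),np.degrees(np.arctan2(*(P[1]-P[2])[[1,0]])))
a,b=[ray(s,q(c,(370,165),6),.027) for c in [(150,99),(190,189)]]
print("hold",(a+b)/2,np.linalg.norm(a-b),np.degrees(np.arctan2(*(a-b)[[1,0]])))
a,b=[ray(s,q(c,(260,80),6.4),.228) for c in [(72,385),(693,478)]]
print("bar",(a+b)/2,np.linalg.norm(a-b),np.degrees(np.arctan2(*(a-b)[[1,0]]))-90)
print("hook",ray(s,q((392,403),(260,80),6.4),.142))
go([.495,.327,.25],down(157))
E
```

```text
box [0.49578565 0.32845818 0.04      ] -22.307556918923602 -21.69073842777126
hold [ 0.48950731 -0.29935481  0.027     ] 0.055108025470856956 23.04735098845403
bar [ 0.59463518 -0.03532826  0.228     ] 0.28760574563543295 -8.799410499830287
hook [ 0.62465877 -0.04016561  0.142     ]
shift [ 1.8989 -2.3022 -0.0625] rows>= 17.906062556132365 turn [-0.      0.     -1.1647] rows>= 16.28966118071977
```

Call:
carry_out(
  motion=[
    [0.095, -0.115, -0.003, 0, 0, 0, 1],
    [0.095, -0.115, -0.003, 0, 0, 0, 1],
    [0.095, -0.115, -0.003, 0, 0, 0, 1],
    [0.095, -0.115, -0.003, 0, 0, 0, 1],
    [0.095, -0.115, -0.003, 0, 0, 0, 1],
    [0.095, -0.115, -0.003, 0, 0, 0, 1],
    [0.095, -0.115, -0.003, 0, 0, 0, 1],
    [0.095, -0.115, -0.003, 0, 0, 0, 1],
    [0.095, -0.115, -0.003, 0, 0, 0, 1],
    [0.095, -0.115, -0.003, 0, 0, 0, 1],
  ],
  newtons=80,
)

```text
clock: 2.6
eef_pos: [0.3259, -0.0858, 0.2407]
tcp_rot: [180.0, -0.1, 17.2]
wrist_force: [1.3, -0.3, -0.2]
width: 0.0857
grasp_force: 0.0
```

Call:
carry_out(
  motion=[
    [0.095, -0.115, -0.003, 0, 0, 0, 1],
    [0.095, -0.115, -0.003, 0, 0, 0, 1],
    [0.095, -0.115, -0.003, 0, 0, 0, 1],
    [0.095, -0.115, -0.003, 0, 0, 0, 1],
    [0.095, -0.115, -0.003, 0, 0, 0, 1],
    [0.095, -0.115, -0.003, 0, 0, 0, 1],
    [0.095, -0.115, -0.003, 0, 0, 0, 1],
    [0.095, -0.115, -0.003, 0, 0, 0, 1],
    [0.095, -0.115, -0.003, 0, 0, 0, 1],
    [0.095, -0.115, -0.003, 0, 0, 0, 1],
  ],
)

```text
clock: 3.6
eef_pos: [0.5163, 0.2547, 0.254]
tcp_rot: [-176.0, 0.0, 24.1]
wrist_force: [-0.6, 0.1, -0.0]
width: 0.0854
grasp_force: 0.0
```

Call:
carry_out(
  motion=[
    [0, 0, 0, 0, 0, -0.0685, 1],
    [0, 0, 0, 0, 0, -0.0685, 1],
    [0, 0, 0, 0, 0, -0.0685, 1],
    [0, 0, 0, 0, 0, -0.0685, 1],
    [0, 0, 0, 0, 0, -0.0685, 1],
    [0, 0, 0, 0, 0, -0.0685, 1],
    [0, 0, 0, 0, 0, -0.0685, 1],
    [0, 0, 0, 0, 0, -0.0685, 1],
    [0, 0, 0, 0, 0, -0.0685, 1],
    [0, 0, 0, 0, 0, -0.0685, 1],
  ],
)

```text
clock: 4.6
eef_pos: [0.5155, 0.2536, 0.254]
tcp_rot: [-179.4, -3.9, 106.6]
wrist_force: [-0.1, -0.1, -0.1]
width: 0.0855
grasp_force: 0.0
```

Call:
carry_out(
  motion=[
    [0, 0, 0, 0, 0, -0.0685, 1],
    [0, 0, 0, 0, 0, -0.0685, 1],
    [0, 0, 0, 0, 0, -0.0685, 1],
    [0, 0, 0, 0, 0, -0.0685, 1],
    [0, 0, 0, 0, 0, -0.0685, 1],
    [0, 0, 0, 0, 0, -0.0685, 1],
    [0, 0, 0, 0, 0, -0.0685, 1],
  ],
)

```text
clock: 5.3
eef_pos: [0.5155, 0.2536, 0.254]
tcp_rot: [177.0, -2.6, 164.2]
wrist_force: [-0.6, 0.4, -0.2]
width: 0.0851
grasp_force: 0.0
```

Run:
```python
from h import *
go([.496,.328,.2],down(158)); print(r.read_state()["joint_positions"].round(1))
s=snapshot("wrist")
for l in ["soapbox","clip_a_knob","clip_b_knob"]:
    print(l,[(np.round(w(s,d["position"]),4).tolist(),round(d["conf"],2)) for d in place_of("wrist",l)])
```

```text
shift [0.1218 0.2108 0.1972] rows>= 1.8795283107188046 turn [ 0.024  -0.0229  0.0509] rows>= 0.8499899885146847
[24.  19.4  1.8 72.5  4.  39.9]
soapbox [([0.4966, 0.3286, 0.0012], 0.92), ([0.3068, 0.3081, 0.0015], 0.75), ([0.4934, -0.2998, -0.0033], 0.17)]
clip_a_knob [([0.5396, 0.3024, 0.021], 0.66), ([0.3272, 0.3587, 0.0239], 0.45)]
clip_b_knob [([0.4459, 0.3606, 0.0219], 0.49)]
```

Call:
carry_out(
  motion=[
    [0.0406, 0.0703, 0.0657, 0, 0, 0, 1],
    [0.0406, 0.0703, 0.0657, 0, 0, 0, 1],
    [0.0406, 0.0703, 0.0657, 0, 0, 0, 1],
    [0, 0, 0, 0.024, -0.023, 0.051, 1],
    [0, 0, 0.08, 0, 0, 0, 1],
    [0, 0, 0.08, 0, 0, 0, 1],
    [0, 0, 0.08, 0, 0, 0, 1],
    [0, 0, 0.08, 0, 0, 0, 1],
    [0, 0, 0.08, 0, 0, 0, 1],
    [0, 0, 0, 0, 0, 0, 1],
  ],
)

```text
clock: 6.5
eef_pos: [0.4939, 0.3265, 0.0768]
tcp_rot: [-179.7, -0.2, 157.5]
wrist_force: [-0.2, -0.6, 0.7]
width: 0.0854
grasp_force: 0.0
```

Run:
```python
from h import *
go([.4962,.3283,.009],down(158))
s=snapshot("wrist")
for l in ["soapbox","clip_a_knob","clip_b_knob"]:
    print(l,[(np.round(w(s,d["position"]),4).tolist(),round(d["conf"],2)) for d in place_of("wrist",l)])
s=snapshot("scene")
for l in ["hook_tip","bar_mid"]:
    print(l,[(np.round(w(s,d["position"]),4).tolist(),round(d["conf"],2)) for d in place_of("scene",l)])
```

```text
shift [-0.0057  0.0098  0.2258] rows>= 1.3563265515288694 turn [-0.0029 -0.0019 -0.0038] rows>= 0.07195405698005054
soapbox []
clip_a_knob [([0.541, 0.2988, 0.0203], 0.48)]
clip_b_knob [([0.4455, 0.3626, 0.0273], 0.89), ([0.2804, 0.2521, 0.0222], 0.64)]
hook_tip [([0.6224, -0.0488, 0.1373], 0.53)]
bar_mid [([0.5926, -0.0374, 0.2294], 0.56)]
```

Call:
carry_out(
  motion=[
    [-0.0057, 0.0098, 0.0565, 0, 0, -0.004, 1],
    [0, 0, 0.0565, 0, 0, 0, 1],
    [0, 0, 0.0565, 0, 0, 0, 1],
    [0, 0, 0.0565, 0, 0, 0, 1],
    [0, 0, 0, 0, 0, 0, 1],
    [0, 0, 0, 0, 0, 0, 0],
    [0, 0, 0, 0, 0, 0, 0],
    [0, 0, 0, 0, 0, 0, 0],
    [0, 0, 0, 0, 0, 0, 0],
    [0, 0, 0, 0, 0, 0, 0],
  ],
  newtons=80,
)

```text
clock: 7.85
eef_pos: [0.5003, 0.3308, 0.014]
tcp_rot: [179.9, 0.1, 158.1]
wrist_force: [0.1, -1.1, 5.4]
width: 0.0522
grasp_force: 86.6
```

Call:
carry_out(
  motion=[
    [0, 0, -0.05, 0, 0, 0, 0],
    [0, 0, -0.1, 0, 0, 0, 0],
    [0, 0, -0.13, 0, 0, 0, 0],
    [0, 0, -0.13, 0, 0, 0, 0],
    [0, 0, -0.13, 0, 0, 0, 0],
    [0, 0, -0.1, 0, 0, 0, 0],
    [0, 0, 0, 0, 0, 0, 0],
    [0, 0, 0, 0, 0, 0, 0],
  ],
)

```text
clock: 8.65
eef_pos: [0.4993, 0.3304, 0.2044]
tcp_rot: [180.0, 0.0, 158.1]
wrist_force: [-0.6, 0.9, -3.0]
width: 0.0525
grasp_force: 85.7
```

Run:
```python
from h import *
print(r.read_state()["joint_positions"].round(1),now()[1],now()[0].as_euler("xyz",True))
Rt,p=now()
for c in ["wrist","top","scene"]:
  s=snapshot(c)
  if c=="wrist": cv2.imwrite("pics/w1.png",s["frame"])
  for l in ["soapbox","clip_a_knob","clip_b_knob"]:
    print(c,l,[(np.round(Rt.inv().apply(w(s,d["position"])-p),4).tolist(),round(d["conf"],2)) for d in place_of(c,l)])
```

```text
[33.5 22.8 -0.3 66.9  0.  55.4] [0.49928358 0.33040265 0.20444472] [1.79953512e+02 2.90616207e-02 1.58132954e+02]
wrist soapbox [([0.0039, -0.001, 0.016], 0.8)]
wrist clip_a_knob [([0.1685, -0.0359, 0.1828], 0.66), ([-0.3963, -0.607, 0.2061], 0.39)]
wrist clip_b_knob [([0.0625, 0.0123, -0.0109], 0.76), ([0.1752, -0.1569, 0.185], 0.46)]
top soapbox [([0.1701, -0.0933, 0.2001], 0.81), ([0.0032, -0.0006, 0.017], 0.69)]
top clip_a_knob [([-0.0525, -0.0074, -0.0032], 0.42)]
top clip_b_knob []
scene soapbox [([-0.0008, -0.0039, 0.0154], 0.88), ([0.1717, -0.0961, 0.2068], 0.65), ([-0.0565, -0.0093, -0.0009], 0.37)]
scene clip_a_knob [([-0.054, -0.0118, -0.0001], 0.57), ([-0.2553, -0.3034, 0.066], 0.49)]
scene clip_b_knob [([0.1683, -0.1575, 0.1875], 0.35), ([-0.2559, -0.3005, 0.0624], 0.34)]
```

View pics/w1.png

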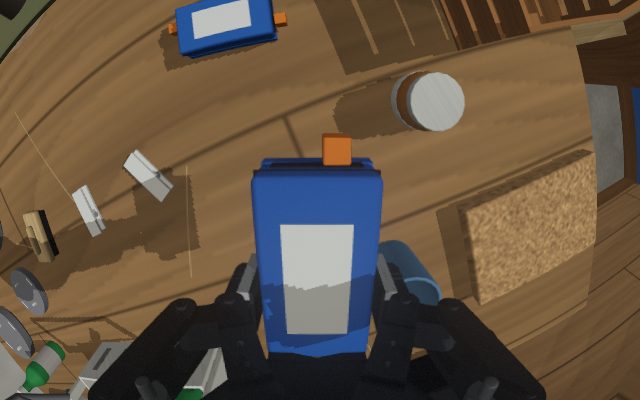

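```bash
cat >> h.py <<'E'
H=np.array([.6245,-.0415,.139]); psi=-8.7
C=np.array([.0035,-.0005,-.0045])
def hookpose(hx,hy,hz=0,end="b",H=H,skew=0):
    Rh=R.from_euler("z",psi,degrees=True)*R.from_euler("y",-35,degrees=True)
    S=1 if end=="b" else -1   # tool x = S*hook x
    Rt=Rh*R.from_matrix(np.diag([S,-S,-1.]))
    return H+Rh.apply([hx,hy,hz])-Rt.apply(C),Rt
E
python3 - <<'E'
from h import *
go([.42,.06,.24],down(158)); print(hookpose(-.13,.026))
E
```

```text
shift [-0.0906 -0.9342 -0.1192] rows>= 5.675661356098479 turn [-0.0002 -0.0001  0.0011] rows>= 0.01566789303674698
(array([ 5.22810020e-01, -1.42425325e-04,  5.87413615e-02]), Rotation.from_matrix(array([[ 8.09726788e-01, -1.51260820e-01,  5.66976801e-01],
                            [-1.23905610e-01, -9.88493887e-01, -8.67596422e-02],
                            [ 5.73576436e-01,  6.93889390e-18, -8.19152044e-01]])))
```

Call:
carry_out(
  motion=[
    [-0.013, -0.133, -0.017, 0, 0, 0, 0],
    [-0.013, -0.133, -0.017, 0, 0, 0, 0],
    [-0.013, -0.133, -0.017, 0, 0, 0, 0],
    [-0.013, -0.133, -0.017, 0, 0, 0, 0],
    [-0.013, -0.133, -0.017, 0, 0, 0, 0],
    [-0.013, -0.133, -0.017, 0, 0, 0, 0],
    [-0.013, -0.133, -0.017, 0, 0, 0, 0],
    [0, 0, 0, 0, 0, -0.067, 0],
    [0, 0, 0, 0, 0, -0.067, 0],
    [0, 0, 0, 0, 0, -0.067, 0],
  ],
)

```text
clock: 10.25
eef_pos: [0.4205, 0.0603, 0.2405]
tcp_rot: [180.0, 0.1, -177.5]
wrist_force: [-0.5, -0.0, -1.7]
width: 0.0526
grasp_force: 85.7
```

Call:
carry_out(
  motion=[
    [0, 0, 0, 0, 0, -0.067, 0],
    [0, 0, 0, 0, 0, -0.067, 0],
    [0, 0, 0, 0, 0, -0.067, 0],
    [0, 0, 0, 0, 0, -0.067, 0],
    [0, 0, 0, 0, 0, -0.067, 0],
    [0, 0, 0, 0, 0, -0.067, 0],
    [0, 0, 0, 0, 0, -0.067, 0],
    [0, 0, 0, 0, 0, -0.067, 0],
    [0, 0, 0, 0, 0, -0.067, 0],
    [0, 0, 0, 0, 0, -0.067, 0],
  ],
)

```text
clock: 11.25
eef_pos: [0.4205, 0.0609, 0.2403]
tcp_rot: [-180.0, 0.0, -97.0]
wrist_force: [0.1, -0.7, -3.0]
width: 0.0529
grasp_force: 85.7
```

Call:
carry_out(
  motion=[
    [0, 0, 0, 0, 0, -0.067, 0],
    [0, 0, 0, 0, 0, -0.067, 0],
    [0, 0, 0, 0, 0, -0.067, 0],
    [0, 0, 0, 0, 0, -0.067, 0],
    [0, 0, 0, 0, 0, -0.067, 0],
    [0, 0, 0, 0, 0, -0.067, 0],
    [0, 0, 0, 0, 0, -0.067, 0],
    [0, 0, 0, 0, 0, -0.067, 0],
    [0, 0, 0, 0, 0, -0.067, 0],
    [0, 0, 0, 0, 0, -0.067, 0],
  ],
)

```text
clock: 12.25
eef_pos: [0.4205, 0.0609, 0.2403]
tcp_rot: [-180.0, -0.0, -16.6]
wrist_force: [-0.4, 1.1, -1.6]
width: 0.0529
grasp_force: 85.7
```

Call:
carry_out(
  motion=[
    [0, 0, 0, 0, 0, -0.067, 0],
    [0, 0, 0, 0.0, 0.0583, 0, 0],
    [0, 0, 0, 0, 0.0583, 0, 0],
    [0, 0, 0, 0, 0.0583, 0, 0],
    [0, 0, 0, 0, 0.0583, 0, 0],
    [0, 0, 0, 0, 0.0583, 0, 0],
  ],
)

```text
clock: 12.85
eef_pos: [0.4201, 0.0607, 0.2408]
tcp_rot: [-179.9, -35.3, -9.0]
wrist_force: [0.4, -0.3, -2.6]
width: 0.0524
grasp_force: 85.8
```

Run:
```python
from h import *
print(r.read_state()["joint_positions"].round(1),now()[1]);go(*hookpose(-.12,.026,.04))
```

```text
[  20.6  -17.3  -49.5   26.1  -16.5 -155.2] [0.42008097 0.06070879 0.24077355]
shift [-0.0146  0.148   0.5756] rows>= 3.56620071389093 turn [ 0.0006 -0.0024 -0.0019] rows>= 0.04360917883728098
```

Call:
carry_out(
  motion=[
    [-0.003, 0.03, 0.115, 0, 0, 0, 0],
    [-0.003, 0.03, 0.115, 0, 0, 0, 0],
    [-0.003, 0.03, 0.115, 0, 0, 0, 0],
    [-0.003, 0.029, 0.115, 0, 0, 0, 0],
    [-0.003, 0.029, 0.115, 0, 0, 0, 0],
    [0, 0, 0, 0, -0.002, 0, 0],
  ],
)

```text
clock: 13.45
eef_pos: [0.506, 0.0008, 0.0915]
tcp_rot: [179.8, -34.3, -8.9]
wrist_force: [-0.8, -0.2, -2.1]
width: 0.0529
grasp_force: 85.8
```

Run:
```python
from h import *
print(r.read_state()["joint_positions"].round(1))
Rt,p=now()
s=snapshot("wrist"); cv2.imwrite("pics/w2.png",s["frame"]); print(s["mtx"][0],s["pose"].round(3).tolist())
np.savez("w2.npz",mtx=s["mtx"],pose=s["pose"])
for l in ["hook_tip","bar_mid"]: print(l,[(np.round(w(s,d["position"]),4).tolist(),round(d["conf"],2)) for d in place_of("wrist",l)])
for l in ["soapbox","clip_b_knob"]: print(l,[(np.round(Rt.inv().apply(w(s,d["position"])-p),4).tolist(),round(d["conf"],2)) for d in place_of("wrist",l)])
go(*hookpose(-.09,.026))
```

```text
[   5.2    4.8  -60.7   -9.    -8.  -168.2]
[309.70691629   0.         316.55328598] [[-0.157, 0.954, -0.256, 0.497], [-0.988, -0.151, 0.043, 0.003], [0.002, 0.26, 0.966, 0.258], [0.0, 0.0, 0.0, 1.0]]
hook_tip [([0.6259, -0.0375, 0.1367], 0.66)]
bar_mid []
soapbox [([0.0058, -0.0006, 0.013], 0.69), ([0.1083, 0.3561, 0.1828], 0.52)]
clip_b_knob [([0.0664, 0.0027, -0.0057], 0.76)]
shift [0.1001 0.0015 0.1347] rows>= 1.0070765677427476 turn [ 0.0006  0.0011 -0.0013] rows>= 0.0254189495564676
```

View pics/w2.png

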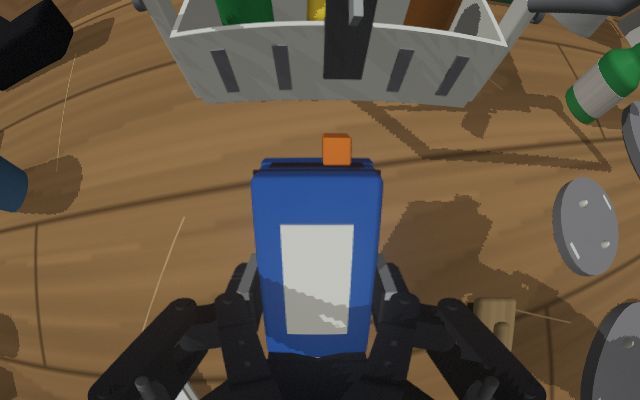

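```bash
sed -i 's/^H=.*/H=np.array([.6252,-.0400,.1385]); psi=-8.7/; s/^C=.*/C=np.array([.004,-.0005,-.0045])/' h.py
python3 - <<'E'
from h import *
go(*hookpose(-.09,.027)); go(*hookpose(-.057,.027))
E
```

```text
shift [ 0.0988 -0.0071  0.137 ] rows>= 1.0139486670448055 turn [ 0.0006  0.0011 -0.0013] rows>= 0.0254189495564676
shift [ 0.2088 -0.0074  0.1367] rows>= 1.49770473527273 turn [ 0.0006  0.0011 -0.0013] rows>= 0.0254189495564676
```

Call:
carry_out(
  motion=[
    [0.05, -0.0035, 0.0685, 0, 0, 0, 0],
    [0.05, -0.0035, 0.0685, 0, 0, 0, 0],
    [0, 0, 0, 0, 0, 0, 0],
    [0.035, 0, 0, 0, 0, 0, 0],
    [0.035, 0, 0, 0, 0, 0, 0],
    [0.038, 0, 0, 0, 0, 0, 0],
    [0, 0, 0, 0, 0, 0, 0],
  ],
)

```text
clock: 14.4
eef_pos: [0.5853, -0.0072, 0.1014]
tcp_rot: [-179.9, -35.1, -9.0]
wrist_force: [1.3, 0.0, -1.5]
width: 0.0526
grasp_force: 85.8
```

Run:
```python
from h import *
go(*hookpose(-.057,.027)); go(*hookpose(-.057,-.001))
s=snapshot("wrist"); cv2.imwrite("pics/w3.png",cv2.resize(s["frame"][0:200,220:480],(780,600)))
```

```text
shift [-0.0111 -0.0004 -0.0014] rows>= 0.0673292317806922 turn [ 0.0006 -0.0009 -0.0018] rows>= 0.029566163817552765
shift [-0.0108  0.093  -0.0012] rows>= 0.5615399362922223 turn [ 0.0006 -0.0009 -0.0018] rows>= 0.029566163817552765
```

View pics/w3.png

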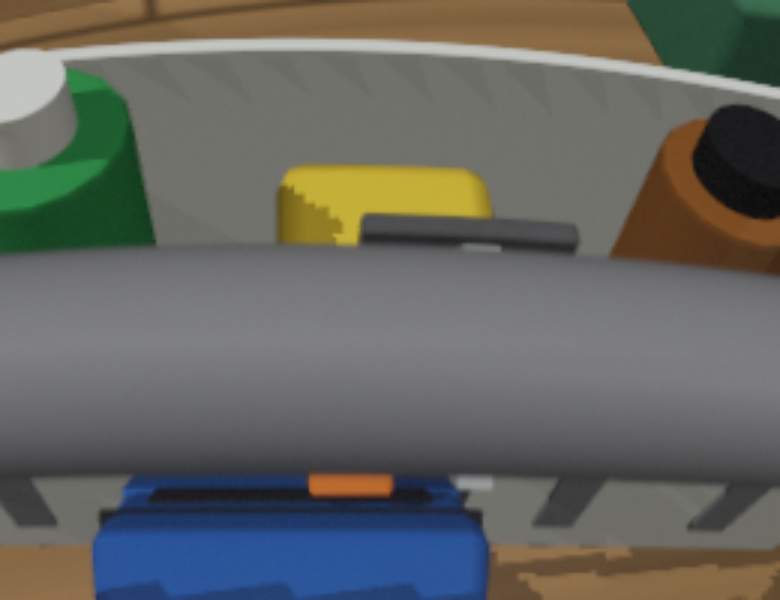

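Call:
carry_out(
  motion=[
    [-0.006, 0, 0, 0, 0, 0, 0],
    [0, 0.0125, 0, 0, 0, 0, 0],
    [0, 0.0125, 0, 0, 0, 0, 0],
    [0, 0.0125, 0, 0, 0, 0, 0],
    [0, 0.0125, 0, 0, 0, 0, 0],
    [0, 0.0125, 0, 0, 0, 0, 0],
    [0, 0.0125, 0, 0, 0, 0, 0],
    [0, 0, 0, 0, 0, 0, 0],
  ],
)

```text
clock: 15.25
eef_pos: [0.5766, -0.03, 0.0968]
tcp_rot: [180.0, -34.7, -9.0]
wrist_force: [-0.3, 0.3, -1.9]
width: 0.0525
grasp_force: 86.0
```

Call:
carry_out(
  motion=[
    [0, 0.008, 0, 0, 0, 0, 0],
    [0, 0.007, 0, 0, 0, 0, 0],
    [0, 0, 0, 0, 0, 0, 0],
    [0, 0, 0, 0, 0, 0, 0],
  ],
)

```text
clock: 15.65
eef_pos: [0.5765, -0.0328, 0.0971]
tcp_rot: [-179.9, -34.8, -8.8]
wrist_force: [0.6, 5.9, -2.8]
width: 0.0524
grasp_force: 85.9
```

Run:
```python
from h import *
go(*hookpose(-.057,-.001))
s=snapshot("wrist"); cv2.imwrite("pics/w4.png",cv2.resize(s["frame"][0:200,220:480],(780,600)))
```

```text
shift [ 0.0104  0.0041 -0.004 ] rows>= 0.07111721339112252 turn [-0.      0.0021 -0.001 ] rows>= 0.0318719402866609
```

View pics/w4.png

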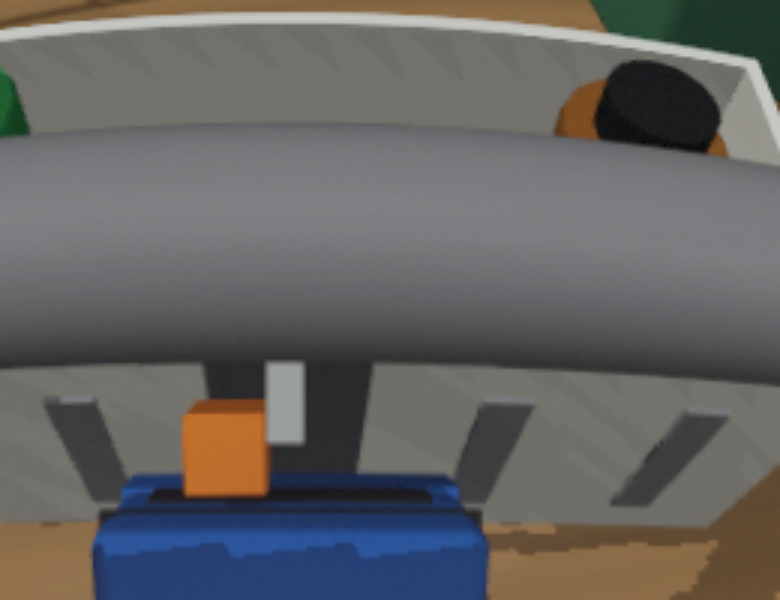

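Call:
carry_out(
  motion=[
    [0, -0.01, 0, 0, 0, 0, 0],
    [0, -0.01, 0, 0, 0, 0, 0],
    [-0.06, 0, 0, 0, 0, 0, 0],
    [-0.07, 0, 0, 0, 0, 0, 0],
    [-0.05, 0, -0.1, 0, 0, 0, 0],
    [-0.05, 0, -0.1, 0, 0, 0, 0],
    [0, 0, -0.1, 0, 0, 0.068, 0],
    [0, 0, 0, 0, 0, 0.068, 0],
    [0, 0, 0, 0, 0, 0.068, 0],
    [0, 0, 0, 0, 0, 0.068, 0],
  ],
)

```text
clock: 16.7
eef_pos: [0.4707, -0.0115, 0.1325]
tcp_rot: [-159.3, -28.7, -47.3]
wrist_force: [-0.3, 0.7, -2.1]
width: 0.0528
grasp_force: 86.0
```

Call:
carry_out(
  motion=[
    [0, 0, 0, 0, 0, 0.068, 0],
    [0, 0, 0, 0, 0, 0.068, 0],
    [0, 0, 0, 0, 0, 0.068, 0],
    [0, 0, 0, 0, 0, 0.068, 0],
    [0, 0, 0, 0, 0, 0.068, 0],
    [0, 0, 0, 0, 0, 0.068, 0],
    [0, 0, 0, 0, 0, 0.068, 0],
    [0, 0, 0, 0, 0, 0.068, 0],
    [0, 0, 0, 0, 0, 0.068, 0],
    [0, 0, 0, 0, 0, 0.068, 0],
  ],
)

```text
clock: 17.7
eef_pos: [0.4705, -0.0116, 0.1319]
tcp_rot: [-147.7, 13.7, -119.6]
wrist_force: [0.0, 0.1, -2.8]
width: 0.0523
grasp_force: 86.0
```

Call:
carry_out(
  motion=[
    [0, 0, 0, 0, 0, 0.068, 0],
    [0, 0, 0, 0, 0, 0.068, 0],
    [0, 0, 0, 0, 0, 0.068, 0],
    [0, 0, 0, 0, 0, 0.068, 0],
    [0, 0, 0, 0, 0, 0.068, 0],
    [0, 0, 0, 0, 0, 0.068, 0],
    [0, 0, 0, 0, 0, 0.068, 0],
    [0, 0, 0, 0, 0, 0.068, 0],
  ],
)

```text
clock: 18.5
eef_pos: [0.4706, -0.0116, 0.1319]
tcp_rot: [-179.8, 34.8, 171.2]
wrist_force: [0.1, -0.8, -2.4]
width: 0.0525
grasp_force: 86.0
```

Run:
```python
from h import *
print(r.read_state()["joint_positions"].round(1))
Rt,p=now()
go(*hookpose(-.09,.027,end="a"))
for c in ["top","scene"]:
  s=snapshot(c)
  for l in ["soapbox","clip_a_knob","clip_b_knob"]:
    print(c,l,[(np.round(Rt.inv().apply(w(s,d["position"])-p),4).tolist(),round(d["conf"],2)) for d in place_of(c,l)])
```

```text
[  3.4  -4.1 -60.7  -0.8  -7.1  10.1]
shift [-0.1561  0.0773  0.2966] rows>= 2.063165579284128 turn [-0.0018 -0.0017 -0.0005] rows>= 0.03579215482267714
top soapbox [([0.0027, -0.0001, 0.0163], 0.83), ([0.2471, 0.2897, -0.0162], 0.7)]
top clip_a_knob [([-0.0531, -0.0074, -0.0075], 0.59), ([0.0251, -0.2803, 0.1423], 0.16)]
top clip_b_knob [([-0.1561, -0.0052, -0.004], 0.62)]
scene soapbox [([0.2496, 0.285, -0.0076], 0.84), ([0.0042, -0.0045, 0.0165], 0.55)]
scene clip_a_knob [([-0.0503, -0.0102, 0.0002], 0.36)]
scene clip_b_knob [([-0.1331, -0.0076, 0.0843], 0.55), ([0.2517, 0.2278, -0.0386], 0.36), ([-0.0163, 0.4067, 0.1734], 0.19)]
```

Call:
carry_out(
  motion=[
    [-0.039, 0.0193, 0.074, 0, 0, 0, 0],
    [-0.039, 0.0193, 0.074, 0, 0, 0, 0],
    [-0.039, 0.0193, 0.074, 0, 0, 0, 0],
    [-0.039, 0.0193, 0.074, 0, 0, 0, 0],
    [0, 0, 0, 0, 0, 0, 0],
    [-0.035, 0, 0, 0, 0, 0, 0],
    [-0.035, 0, 0, 0, 0, 0, 0],
    [-0.035, 0, 0, 0, 0, 0, 0],
    [0, 0, 0, 0, 0, 0, 0],
    [0, 0, 0, 0, 0, 0, 0],
  ],
)

```text
clock: 19.9
eef_pos: [0.5879, -0.0054, 0.1041]
tcp_rot: [-179.7, 34.8, 171.7]
wrist_force: [-0.9, -0.3, -1.5]
width: 0.0527
grasp_force: 85.8
```

Run:
```python
from h import *
go(*hookpose(-.058,.027,end="a"));go(*hookpose(-.058,0,end="a"))
s=snapshot("scene"); cv2.imwrite("pics/s2.png",cv2.resize(s["frame"][170:270,290:420],(780,600),interpolation=cv2.INTER_CUBIC))
```

```text
shift [-0.0006 -0.0035  0.0015] rows>= 0.023008330574372026 turn [-0.001  -0.0015  0.0024] rows>= 0.042110583850373896
shift [-0.0001 -0.0935  0.0017] rows>= 0.5608210130743864 turn [-0.001  -0.0015  0.0024] rows>= 0.042110583850373896
```

View pics/s2.png

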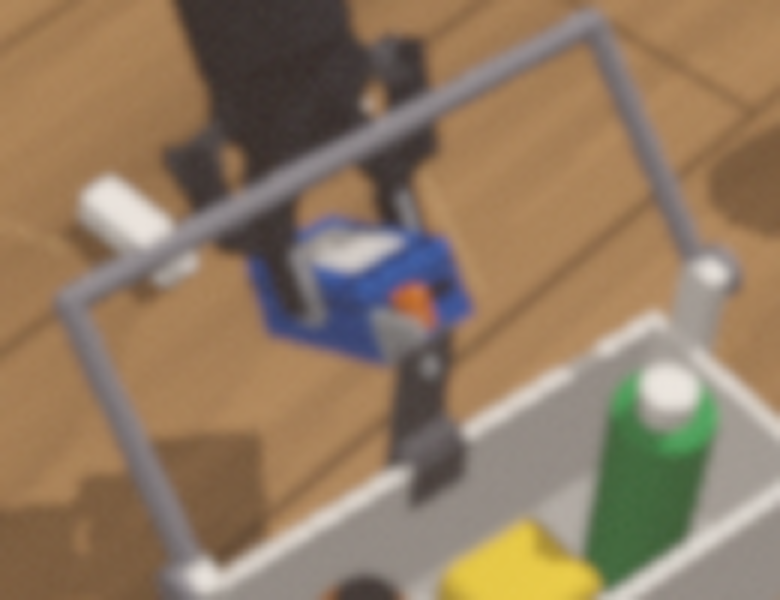

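The orange knob is at crop (410,300), on the open side of the blade at (395,335), so I'll draw.

Call:
carry_out(
  motion=[
    [0, -0.0125, 0, 0, 0, 0, 0],
    [0, -0.0125, 0, 0, 0, 0, 0],
    [0, -0.0125, 0, 0, 0, 0, 0],
    [0, -0.0125, 0, 0, 0, 0, 0],
    [0, -0.0125, 0, 0, 0, 0, 0],
    [0, -0.0125, 0, 0, 0, 0, 0],
    [0, -0.009, 0, 0, 0, 0, 0],
    [0, -0.009, 0, 0, 0, 0, 0],
    [0, 0, 0, 0, 0, 0, 0],
    [0, 0, 0, 0, 0, 0, 0],
  ],
)

```text
clock: 20.95
eef_pos: [0.5837, -0.0334, 0.1035]
tcp_rot: [-179.6, 34.8, 171.6]
wrist_force: [0.0, 0.4, -2.8]
width: 0.052
grasp_force: 85.9
```

Run:
```python
from h import *
go(*hookpose(-.058,0,end="a"))
```

```text
shift [-0.0016  0.0009 -0.0003] rows>= 0.011292231512391095 turn [-0.0016 -0.0018  0.0024] rows>= 0.04704370716097883
```

Call:
carry_out(
  motion=[
    [0, -0.004, 0, 0, 0, 0, 0],
    [0, -0.003, 0, 0, 0, 0, 0],
    [0, 0, 0, 0, 0, 0, 0],
  ],
)

```text
clock: 21.25
eef_pos: [0.5836, -0.0343, 0.1036]
tcp_rot: [-179.7, 34.8, 171.7]
wrist_force: [1.7, 3.6, -2.2]
width: 0.0528
grasp_force: 85.9
```

Call:
carry_out(
  motion=[
    [0, -0.003, 0, 0, 0, 0, 0],
    [0, 0, 0, 0, 0, 0, 0],
  ],
)

```text
clock: 21.45
eef_pos: [0.5836, -0.0344, 0.1036]
tcp_rot: [-179.8, 34.8, 171.8]
wrist_force: [1.3, 6.3, -2.3]
width: 0.0524
grasp_force: 85.9
```

Run:
```python
from h import *
go(*hookpose(-.058,0,end="a"))
f=[]
s=snapshot("scene")
cv2.imwrite("pics/s3.png",cv2.resize(s["frame"][180:250,300:390],(720,560),interpolation=cv2.INTER_CUBIC))
```

```text
shift [-0.0013  0.0041 -0.0001] rows>= 0.026030717074876662 turn [ 0.0007 -0.0018  0.0032] rows>= 0.052637628748090054
```

View pics/s3.png

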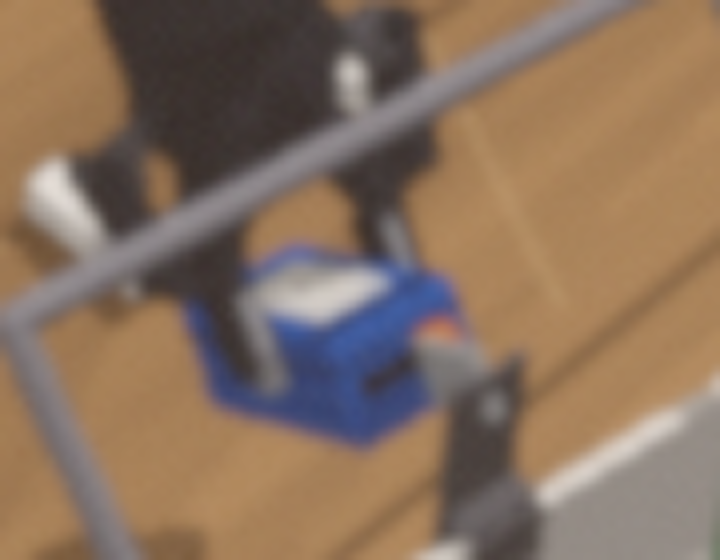

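Call:
carry_out(
  motion=[
    [0, 0.012, 0, 0, 0, 0, 0],
    [0, 0.012, 0, 0, 0, 0, 0],
    [0.06, 0, 0, 0, 0, 0, 0],
    [0.07, 0, 0, 0, 0, 0, 0],
    [0.05, 0, -0.1, 0, 0, 0, 0],
    [0.05, 0, -0.1, 0, 0, 0, 0],
    [0, 0, -0.12, 0, 0, 0, 0],
    [0, 0, -0.12, 0, 0, 0, 0],
    [0, 0, 0, 0, 0, 0, 0],
  ],
)

```text
clock: 22.4
eef_pos: [0.4536, -0.0089, 0.1763]
tcp_rot: [-179.7, 35.1, 171.6]
wrist_force: [1.6, 0.8, -2.4]
width: 0.0525
grasp_force: 86.2
```

Run:
```python
from h import *
print(r.read_state()["joint_positions"].round(1))
R0,p0=now(); D=down(203)
go(p0,D)
go([.45,-.28,.22],D,D,p0)
```

```text
[  4.1 -10.8 -57.1   9.3  -7.5  10.3]
shift [0. 0. 0.] rows>= 0.0 turn [-0.0825  0.2845 -0.2538] rows>= 5.455949801101644
shift [ 0.364  -0.827  -0.1456] rows>= 5.490428952035399 turn [0. 0. 0.] rows>= 0.0
```

Call:
carry_out(
  motion=[
    [0, 0, 0, -0.0138, 0.0474, -0.0423, 0],
    [0, 0, 0, -0.0138, 0.0474, -0.0423, 0],
    [0, 0, 0, -0.0138, 0.0474, -0.0423, 0],
    [0, 0, 0, -0.0138, 0.0474, -0.0423, 0],
    [0, 0, 0, -0.0138, 0.0474, -0.0423, 0],
    [0, 0, 0, -0.0138, 0.0474, -0.0423, 0],
    [0, 0, 0, 0, 0, 0, 0],
  ],
)

```text
clock: 23.1
eef_pos: [0.4577, -0.0093, 0.1708]
tcp_rot: [179.8, -0.3, -157.0]
wrist_force: [1.2, -0.2, -1.7]
width: 0.0525
grasp_force: 85.8
```

Call:
carry_out(
  motion=[
    [0.052, -0.118, -0.021, 0, 0, 0, 0],
    [0.052, -0.118, -0.021, 0, 0, 0, 0],
    [0.052, -0.118, -0.021, 0, 0, 0, 0],
    [0.052, -0.118, -0.021, 0, 0, 0, 0],
    [0.052, -0.118, -0.021, 0, 0, 0, 0],
    [0.052, -0.118, -0.021, 0, 0, 0, 0],
    [0.052, -0.118, -0.021, 0, 0, 0, 0],
    [0, 0, 0, 0, 0, 0, 0],
  ],
)

```text
clock: 23.9
eef_pos: [0.4506, -0.2846, 0.2163]
tcp_rot: [-179.8, -0.2, -157.4]
wrist_force: [0.4, 0.9, -2.2]
width: 0.053
grasp_force: 86.0
```

Run:
```python
from h import *
Rt,p=now(); print(p,Rt.as_euler("xyz",True),r.read_state()["joint_positions"].round(1))
for c in ["wrist","top","scene"]:
  s=snapshot(c)
  if c=="wrist": np.savez("w5.npz",**s)
  print(c,"holder",[(np.round(w(s,d["position"]),4).tolist(),round(d["conf"],2)) for d in place_of(c,"holder")])
  for l in ["soapbox","clip_a_knob","clip_b_knob"]:
    print(c,l,[(np.round(Rt.inv().apply(w(s,d["position"])-p),4).tolist(),round(d["conf"],2)) for d in place_of(c,l)])
```

```text
[ 0.45064091 -0.28464302  0.21626562] [-179.83417629   -0.23365334 -157.38941946] [-32.1  16.1  -8.6  65.4  -0.3 -54.7]
wrist holder [([0.3073, -0.3367, 0.0001], 0.75), ([0.5676, -0.5397, -0.0026], 0.64), ([0.447, -0.2869, 0.2017], 0.17)]
wrist soapbox [([0.0046, 0.0006, 0.0138], 0.94), ([-0.0947, 0.6052, 0.2126], 0.73), ([0.0895, -0.1528, 0.2171], 0.39)]
wrist clip_a_knob []
wrist clip_b_knob [([0.0596, -0.0079, -0.008], 0.91), ([-0.086, 0.2884, 0.2123], 0.55), ([-0.0477, 0.5593, 0.193], 0.48)]
top holder [([0.5672, -0.5452, 0.0022], 0.8), ([0.4484, -0.2794, 0.2018], 0.74), ([0.627, -0.039, 0.141], 0.74), ([0.4887, -0.2988, -0.0019], 0.72)]
top soapbox [([-0.097, 0.5994, 0.2081], 0.94), ([0.001, 0.0043, 0.0146], 0.62)]
top clip_a_knob [([-0.0541, 0.0178, -0.0032], 0.44)]
top clip_b_knob []
scene holder [([0.3026, -0.3425, -0.0036], 0.95), ([0.4887, -0.2973, 0.0019], 0.88), ([0.5671, -0.5467, 0.0013], 0.75)]
scene soapbox [([0.0027, 0.0007, 0.0152], 0.88), ([-0.0936, 0.5999, 0.2154], 0.87)]
scene clip_a_knob [([-0.0555, 0.0153, -0.0038], 0.5)]
scene clip_b_knob [([-0.0484, 0.5621, 0.1981], 0.6)]
```

Run:
```python
from h import *
go([.567,-.2655,.22],down(203))
```

```text
shift [-0.3761 -0.109  -0.0152] rows>= 2.3505127031907787 turn [ 0.0016 -0.0027  0.0004] rows>= 0.044005881979763455
```

Call:
carry_out(
  motion=[
    [-0.094, -0.0272, -0.0038, 0, 0, 0, 0],
    [-0.094, -0.0272, -0.0038, 0, 0, 0, 0],
    [-0.094, -0.0272, -0.0038, 0, 0, 0, 0],
    [-0.094, -0.0272, -0.0038, 0.0016, -0.0027, 0, 0],
    [0, 0, 0, 0, 0, 0, 0],
    [0, 0, 0, 0, 0, 0, 0],
  ],
)

```text
clock: 25.25
eef_pos: [0.567, -0.2654, 0.2194]
tcp_rot: [180.0, -0.1, -156.9]
wrist_force: [-0.1, 0.3, -0.8]
width: 0.0529
grasp_force: 86.0
```

Run:
```python
from h import *
s=snapshot("wrist"); K=s["mtx"]
cv2.imwrite("pics/w6.png",s["frame"])
def fray(px,z):
    d=np.array([(px[0]-K[0,2])/K[0,0],(px[1]-K[1,2])/K[1,1]]);t=np.hypot(*d)
    v=np.r_[np.sin(t)*d/max(t,1e-9),np.cos(t)]*[1,-1,-1]; v=s["pose"][:3,:3]@v;o=s["pose"][:3,3]
    return o+v*(z-o[2])/v[2]
print(now()[1],s["pose"][:3,3])
for d in place_of("wrist","holder"): print("net",w(s,d["position"]).round(4),d["conf"])
g=s["frame"].astype(int)
for d in silhouettes("wrist","holder"):
    m=d["pixels"].astype(np.uint8); ys,xs=np.nonzero(m)
    P=np.array([fray(q,.018)[:2] for q in zip(xs,ys)],np.float32)
    c,wh,a=cv2.minAreaRect(P); print(round(d["conf"],2),np.round(c,4),np.round(wh,3),len(xs))
    if abs(c[0]-.489)>.03 or abs(c[1]+.299)>.03: continue
    k=cv2.morphologyEx(m,cv2.MORPH_CLOSE,np.ones((15,15)))
    gr=s["frame"].min(2); b=((gr>np.median(gr[m>0])+45)&(k>0)).astype(np.uint8)
    n,_,st,ce=cv2.connectedComponentsWithStats(b)
    for i in range(1,n):
        if st[i,4]>5: print(st[i],ce[i].round(1),fray(ce[i],.026).round(4))
```

```text
[ 0.56622076 -0.26546114  0.21953335] [ 0.48961988 -0.29808929  0.36286026]
net [ 0.4904 -0.3038 -0.0015] 0.69
net [ 0.5696 -0.54   -0.0036] 0.63
0.94 [ 0.4869 -0.2993] [0.105 0.109] 7296
[314  71   4   4  13] [315.4  72.4] [ 0.4631 -0.3102  0.026 ]
[356  89   4  18  62] [357.7  96.7] [ 0.4692 -0.2583  0.026 ]
[272  91   4  18  62] [273.6  99.6] [ 0.5074 -0.3402  0.026 ]
[315 123   4   3  10] [316.8 124. ] [ 0.5143 -0.2868  0.026 ]
0.76 [ 0.5686 -0.5434] [0.161 0.171] 9823
```

Run:
```python
from h import *
R0,p=now(); D=down(204.2)
go([.4919,-.2971,.075],D)
```

```text
shift [ 0.2673 -0.0006  0.4833] rows>= 3.3131761312010846 turn [ 0.0004 -0.0004 -0.01  ] rows>= 0.1404649555112806
```

Call:
carry_out(
  motion=[
    [0.089, 0, 0, 0, 0, 0, 0],
    [0.089, 0, 0, 0, 0, 0, 0],
    [0.089, 0, 0, 0, 0, -0.01, 0],
    [0, 0, 0.12, 0, 0, 0, 0],
    [0, 0, 0.12, 0, 0, 0, 0],
    [0, 0, 0.12, 0, 0, 0, 0],
    [0, 0, 0.12, 0, 0, 0, 0],
    [0, 0, 0, 0, 0, 0, 0],
    [0, 0, 0, 0, 0, 0, 0],
  ],
)

```text
clock: 26.3
eef_pos: [0.4922, -0.2968, 0.0764]
tcp_rot: [179.9, -0.0, -155.8]
wrist_force: [-0.4, -0.3, -2.4]
width: 0.0525
grasp_force: 85.8
```

Run:
```python
from h import *
R0,p=now(); D=down(204.2)
go([.4919,-.2971,.047],D)
for c in ["top","scene"]:
  s=snapshot(c)
  for l in ["soapbox","holder"]:
    print(c,l,[w(s,d["position"]).round(4).tolist() for d in place_of(c,l)])
```

```text
shift [ 0.0011 -0.0005  0.098 ] rows>= 0.5880433358249542 turn [ 0.0006 -0.0004 -0.0001] rows>= 0.009916707886989099
top soapbox [[0.3063, 0.307, 0.0058], [0.4909, -0.2971, 0.0602]]
top holder [[0.5699, -0.5442, 0.0012], [0.4882, -0.3011, 0.0015], [0.4287, -0.4616, 0.0033], [0.6453, -0.3837, 0.0027]]
scene soapbox [[0.4943, -0.3032, 0.062], [0.306, 0.3036, -0.0045], [0.4225, -0.4693, 0.0012]]
scene holder [[0.5654, -0.5478, 0.002], [0.3051, -0.3415, -0.0004]]
```

Call:
carry_out(
  motion=[
    [0.001, -0.0005, 0.049, 0, 0, 0, 0],
    [0, 0, 0.049, 0, 0, 0, 0],
    [0, 0, 0.01, 0, 0, 0, 0],
    [0, 0, 0.01, 0, 0, 0, 0],
    [0, 0, 0.01, 0, 0, 0, 0],
    [0, 0, 0, 0, 0, 0, 0],
  ],
)

```text
clock: 27.2
eef_pos: [0.4932, -0.2973, 0.0378]
tcp_rot: [-180.0, 0.0, -155.8]
wrist_force: [-0.1, -0.2, -2.9]
width: 0.0528
grasp_force: 86.1
```

Call:
carry_out(
  motion=[
    [0, 0, 0.006, 0, 0, 0, 0],
    [0, 0, 0.005, 0, 0, 0, 0],
    [0, 0, 0, 0, 0, 0, 0],
  ],
)

```text
clock: 27.5
eef_pos: [0.4929, -0.2971, 0.0342]
tcp_rot: [180.0, -0.0, -155.8]
wrist_force: [-0.0, -0.4, -1.3]
width: 0.0528
grasp_force: 86.1
```

Call:
carry_out(
  motion=[
    [0, 0, 0.005, 0, 0, 0, 0],
    [0, 0, 0.004, 0, 0, 0, 0],
    [0, 0, 0, 0, 0, 0, 0],
  ],
)

```text
clock: 27.8
eef_pos: [0.493, -0.2972, 0.032]
tcp_rot: [-180.0, 0.0, -155.8]
wrist_force: [-1.2, -0.7, 2.0]
width: 0.0525
grasp_force: 86.5
```

Call:
carry_out(
  motion=[
    [0, 0, 0, 0, 0, 0, 0.85],
    [0, 0, 0, 0, 0, 0, 0.85],
    [0, 0, 0, 0, 0, 0, 0.85],
    [0, 0, 0, 0, 0, 0, 0.85],
    [0, 0, -0.03, 0, 0, 0, 0.85],
    [0, 0, -0.06, 0, 0, 0, 0.85],
    [0, 0, -0.13, 0, 0, 0, 0.85],
    [0, 0, -0.13, 0, 0, 0, 0.85],
    [0, 0, -0.13, 0, 0, 0, 0.85],
    [0, 0, 0, 0, 0, 0, 0.85],
  ],
)

```text
clock: 28.8
eef_pos: [0.4965, -0.2993, 0.1824]
tcp_rot: [-179.4, 0.4, -155.8]
wrist_force: [0.3, -0.4, 0.0]
width: 0.0725
grasp_force: 0.0
```

Run:
```python
from h import *
for c in ["top","scene","wrist"]:
  s=snapshot(c)
  for l in ["soapbox","holder","clip_a_knob","clip_b_knob"]:
    print(c,l,[w(s,d["position"]).round(4).tolist() for d in place_of(c,l)])
```

```text
top soapbox [[0.3053, 0.3067, 0.0056], [0.4918, -0.3019, 0.0152]]
top holder [[0.5696, -0.5463, 0.0012], [0.4887, -0.2985, 0.0005]]
top clip_a_knob []
top clip_b_knob []
scene soapbox [[0.4922, -0.3043, 0.0173], [0.3066, 0.3032, -0.0051], [0.6269, -0.0437, 0.1419]]
scene holder [[0.3034, -0.3395, -0.0011], [0.5684, -0.5457, 0.0009]]
scene clip_a_knob [[0.5402, -0.2701, 0.0354]]
scene clip_b_knob [[0.2847, 0.2479, 0.0175]]
wrist soapbox [[0.49, -0.298, 0.0184]]
wrist holder [[0.3081, -0.334, 0.0016], [0.5687, -0.5422, -0.0045]]
wrist clip_a_knob [[0.5334, -0.2656, 0.0393]]
wrist clip_b_knob [[0.4438, -0.3285, 0.0411]]
```

```bash
python3 -c "
from h import *
print(hand_in())"
```

```text
the job is handed in; nothing more can be done
None
```

I slid both clips shut against the hook, seated the box on the pegs of the 110 mm grey holder, let go and handed the job in; hand-in returned no verdict, but my last measurements have the box about 1 mm off centre, its underside about 18 mm up and both knobs shut (I did not re-measure the bystanders).

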